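# Stack the keyed tray on its bin

## Task

Pick up by its handle the plywood tray whose shape and lugs match the open notched bin (the oblong one, not the square one), and stack it on the bin so that every lug drops into its notch and the tray sits fully down and level. Leave the bin where it stands and the square tray alone; let go at the end.

Things in the scene. Friction and masses are not known exactly. Their poses are not given: they have to be found in the camera images.
- base_bin: Open oblong plywood bin, no handle, 110 (x) x 84 (y) x 50 mm high, 1.2 kg, loose. Walls 10 mm. A tapered notch is cut through the rim at the middle of each of the four walls: 32 mm wide at the rim, 18 mm at its floor, 16 mm deep. Origin: centre of the underside; x along its length, z up. With the tray seated, the tray's origin is 36 mm above this one (50 mm if its lugs ride on the rim).
- long_tray: Oblong plywood carrying tray, 110 (x) x 84 (y) x 95 mm, 0.3 kg: it fits the bin, either way round, 4 mm play. Stands on four lugs, one under the middle of each wall, 14 mm long, 9 thick, tapering from 24 mm wide to 10 at the tip. Walls 14 to 44 mm above the lug tips, outside ribs above the lugs. Origin: tray centre at lug-tip level (as it stands, the desk top); x along its length, z up.
- long_tray_handle (a point): Centre of the oblong tray's handle, 82 mm above the tray's origin: a level bar along the tray's x, 80 mm long, 14 mm thick (y), 26 mm high (69 to 95 mm above the lug tips), on a post at each end. Same axes as the tray.
- square_tray: Square plywood tray 84 x 84 mm, same build and height, lugs 36 mm wide at the tip and 50 mm at the tray, handle bar 60 mm long along its x: does not fit the bin, to be left alone. Origin: centre, at lug-tip level; z up.

How it is judged:
At the end, for the whole second after the job is handed in: The oblong tray rests upright on the bin with its lugs down in the notches: its origin 31 to 41 mm above the bin's origin, within 10 mm of it sideways, the two long axes within 10 degrees (either way round), tray and bin within 4.5 degrees of level, the tray at rest (z of long_tray in the frame of base_bin between 0.031 and 0.041 m and horizontal distance between long_tray and base_bin below 0.01 m and angle between the x axis of long_tray and the x axis of base_bin, either way round below 0.175 rad and angle between each of long_tray, base_bin's own z axis and vertical below 0.08 rad and linear speed of long_tray below 0.02 m/s); the robot touches nothing.
It fails at once if the bin is shifted by more than 50 mm (distance of base_bin from where it was at the start of the episode above 0.05 m).
It fails at once if the square tray is moved by more than 30 mm (distance of square_tray from where it was at the start of the episode above 0.03 m).
It also fails if it takes over 35 s, if anything falls off the work surface, if the arm or the gripper's body presses on something with over 40 N, if the wrist force passes 120 N, or if a joint passes its speed limit or range.

## Robot

A 6-joint arm with a two-finger parallel gripper is mounted at the origin on a cart in front of the work surface, level with it; the furniture and walls round the work are solid. World frame = base frame: x ahead of the robot, y to its left, z up, the work surface at z = 0. Lengths are in m, angles in rad, forces in N, time in s.
With the tool pointing down it reaches from about 0.275 to 0.825 m from the base axis. Payload 5.2 kg.
Tool frame: the origin (TCP) lies on the centre line of the jaws, within the pads' length; the fingertips stand 11 mm ahead of it and the grasp point (between the pads) lies 8 mm behind it (manip.nose_length is the distance from the TCP to the fingertips, in m); z points along the fingers, y is the line along which they close (so a half turn about z gives the same grasp; the last joint's range is limited). The gripper opens to 93 mm and grips with 3 to 60 N. Pads are 15 mm wide; open, the fingers measure 128 mm over their backs; the gripper's body (75 mm by 188 mm) begins 65 mm behind the grasp point.
Start: joints at [1.132, 0.259, 1.535, -0, 1.348, -0.203], TCP at [0.128, 0.535, 0.23] pointing down, gripper open.
Joint ranges: [-3.14, 3.14], [-0.91, 2.08], [0.19, 2.58], [-1.22, 4.36], [0.22, 2.71], [-3.12, 3.12]. Speed limits (rad/s): [2.57, 2.57, 3.14, 3.14, 3.14, 3.14].

## Interface

Orientations are given as [roll, pitch, yaw] about the fixed x, y, z axes, in that order (R = Rz(yaw) Ry(pitch) Rx(roll)).
In Python, from plant import manip gives the robot as it stands. The module is installed in compiled form; this text tells all that it offers.
- The arm moves only by the tool drive_tool, never from a script. Its argument "deltas" is text: rows parted by semicolons, each of 6 numbers parted by spaces: the shift along the tool's x, y, z in cm, then the turn, a rotation vector about the tool's x, y, z in rad. A call has 1 to 12 rows; each row shifts and turns the commanded pose from where the row before left it, along the tool's axes as they then stand; what a row does not reach is not made up. A row lasts 1/10 s, in which the tool goes at most 50 mm and 8.59 degrees, less where a joint would pass 70% of its speed; a pose out of reach is approached as far as the arm can. A call is refused whole if a number of a shift passes 5 or a number of a turn 0.15, either way. A call with a gripper value outside its range is refused whole. "claw" is the finger opening in cm, from 0 to 9.3, set as the call begins (left out, the last holds). The fingers move at their own pace and stop on an object; the grip force is fixed at half the most. Time passes only in rows, so rows that do not move let the fingers close. It gives the time, the measured TCP pose, the force, the opening and the grip force at its end, in the units of the state.
- manip.read_state(): the state, without advancing time (a new reading comes with each control period).
- manip.read_camera(name): name is "scene" or "top" or "wrist"; returns a dict with "image" (420x560x3 uint8, blue, green, red), "range_z" (420x560 float32, m along the optical axis (not along the pixel's ray), 0 where there is no reading), "intrinsics" (3x3 intrinsics, pixels), "pose" (4x4, takes a point from camera to world coordinates). Camera axes: x right, y up, looking along -z (the intrinsics and any distortion apply to the point x, -y, -z); pixel columns grow to the right and rows downward; lengths in m; the calibration is good to about 2 mm. A picture is of the moment at which its call begins.
- manip.sign_off(): hands the job in; it is judged then, once.
The state is a dict: "t": time; "qpos": joint angles; "joint_velocities": joint speeds; "effort": joint torques, N m; "eef_pos": TCP position; "tcp_rot": TCP orientation; "contact_force": force on the tool from outside, world axes, zero at the start; "wrist_torque": the same for the moment, N m; "grip_width": finger opening in m; "finger_force": force on a finger pad.
Only numpy, scipy, OpenCV 4.12 (cv2) and the standard library are available. Lean on these libraries where they do the work, as an engineer would, in place of code of your own. Each camera call takes 0.05 s, during which the arm holds its last target. There are 200 camera calls.

## Working session

There is one attempt and no reset: what is moved stays moved. The work goes in short steps, Python scripts to look and compute and a tool call to move; the robot and the scene stay as the last step left them, time stands still between calls to the robot, and variables do not carry over. Pictures are saved under pics/ and viewed, at most 10 in all, crops included, and the job is handed in when it is done.

Besides the shell and the picture viewer there is one more tool, called after "Call:" as name(argument=value, ...), one argument or row to a line, values as JSON. drive_tool: Moves the arm, as the interface text tells. Its arguments: {"type":"object","properties":{"deltas":{"type":"string"},"claw":{"type":"number"}},"required":["deltas"]}

```bash
mkdir -p pics; cat > h.py <<'E'
import numpy as np, cv2
from plant import manip
def cam(n):
    c=manip.read_camera(n); d=c["range_z"]; K=np.array(c["intrinsics"]); T=np.array(c["pose"])
    v,u=np.mgrid[:420,:560]
    P=np.stack([(u-K[0,2])/K[0,0]*d,-(v-K[1,2])/K[1,1]*d,-d,np.ones_like(d)],-1)@T.T
    P=P[...,:3]; P[d<=0]=np.nan
    return c["image"],P,T
E
python3 - <<'E'
from h import *
ims=[]
for n in("top","scene"):
    i,P,T=cam(n); np.save(n+".npy",P); cv2.imwrite(f"pics/{n}.png",i); print(n,T[:3,3].round(3),-T[:3,2].round(2))
s=manip.read_state(); print(s["t"],s["eef_pos"],s["tcp_rot"],s["grip_width"])
E
```

```text
top [0.429 0.285 0.908] [ 0.13 -0.   -0.99]
scene [-0.063  0.81   0.427] [ 0.68 -0.6  -0.41]
0.1 [0.1282736  0.53435048 0.22891623] [-3.13998489e+00 -3.15708317e-04  2.90581155e+00] 0.09311781526370551
```

View pics/top.png

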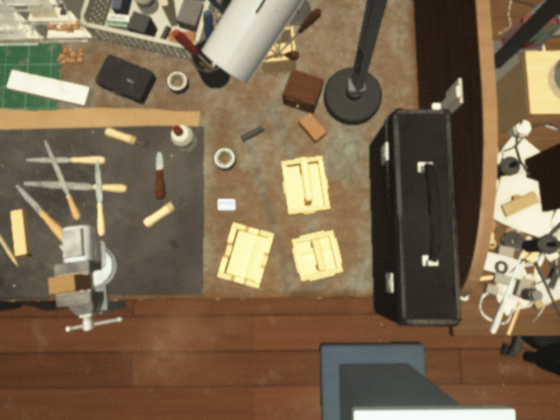

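View pics/scene.png

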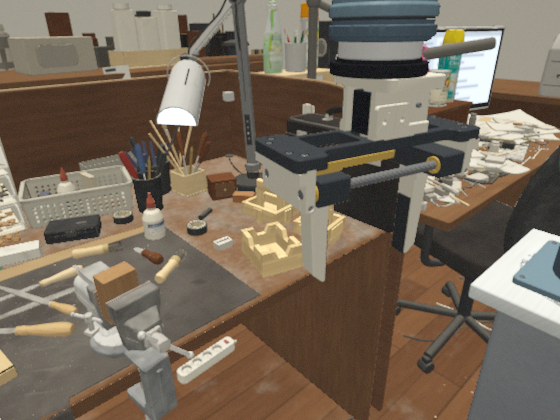

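The top view shows the bin at about (246,255), the oblong tray at (305,185), the square tray at (317,256), the lamp behind them and a case to the right. Next I fit their poses from the depth.

```bash
cat > fit.py <<'E'
from h import *
def rect(P,m):
    p=P[m][:,:2]; p=p[np.isfinite(p).all(1)]
    (c,(w,h),a)=cv2.minAreaRect((p*1000).astype(np.float32))
    if w<h: a+=90; w,h=h,w
    return np.array(c).round(1),round(w,1),round(h,1),round(((a+90)%180)-90,1),len(p)
E
python3 - <<'E'
from fit import *
P=np.load("top.npy"); v,u=np.mgrid[:420,:560]
def box(a,b,c,d): return (u>=a)&(u<=b)&(v>=c)&(v<=d)
z=P[...,2]
for n,b in(("bin",(212,278,215,292)),("long",(276,334,150,218)),("sq",(285,348,225,285))):
    B=box(*b); print(n,np.nanpercentile(z[B],[2,50,98]).round(3))
    for lo,hi in((.02,.12),(.036,.06),(.08,.11)):
        m=B&(z>lo)&(z<hi)
        if m.sum()>15: print(lo,rect(P,m), np.nanmedian(z[m]).round(4))
for uv in((250,40),(350,95),(390,115),(385,310),(318,125),(302,92),(226,205),(370,30)): print(uv,P[uv[1],uv[0]].round(3))
E
```

```text
bin [-0.004  0.001  0.05 ]
0.02 (array([459.5, 368. ]), 110.2, 84.5, -16.2, 1056) 0.0469
0.036 (array([459.5, 368. ]), 109.6, 84.5, -16.2, 746) 0.0482
long [-0.004  0.018  0.094]
0.02 (array([598.7, 248.7]), 116.0, 88.8, 6.4, 1613) 0.0426
0.036 (array([598.7, 248.7]), 116.0, 88.8, 6.4, 871) 0.0427
0.08 (array([598.6, 248.7]), 79.5, 14.3, 7.1, 320) 0.0932
sq [-0.004  0.003  0.094]
0.02 (array([457.6, 227.9]), 89.0, 89.0, 12.5, 1386) 0.0426
0.036 (array([457.4, 227.9]), 88.8, 88.7, -77.7, 853) 0.0426
0.08 (array([457.7, 228. ]), 59.1, 14.1, 12.4, 244) 0.0932
(250, 40) [0.775 0.339 0.282]
(350, 95) [0.783 0.153 0.045]
(390, 115) [0.684 0.111 0.2  ]
(385, 310) [0.357 0.115 0.125]
(318, 125) [0.729 0.218 0.019]
(302, 92) [0.787 0.252 0.054]
(226, 205) [0.562 0.411 0.012]
(370, 30) [0.79  0.156 0.282]
```

Call:
drive_tool(
  deltas="0 0 0 0 0 -0.12; 0 0 0 0 0 -0.12; 0 0 0 0 0 -0.114; -3 -2.4 0 0 0 0; -3 -2.4 0 0 0 0; -3 -2.4 0 0 0 0; -3 -2.4 0 0 0 0; -3 -2.4 0 0 0 0; -3 -2.4 0 0 0 0; -3 -2.4 0 0 0 0",
  claw=9.3,
)

```text
t: 1.1
eef_pos: [0.3578, 0.3916, 0.2293]
tcp_rot: [-3.141, -0.001, -3.023]
contact_force: [-0.0, 0.5, -0.3]
grip_width: 0.0927
finger_force: 0.0
```

Call:
drive_tool(
  deltas="-3 -2.4 0 0 0 0; -3 -2.4 0 0 0 0; -3 -2.4 0 0 0 0; -3 -2.4 0 0 0 0; -3 -2.4 0 0 0 0; -3 -2.4 0 0 0 0; -2 -2 0 0 0 0; 0 0 0 0 0 0; 0 0 0 0 0 0",
)

```text
t: 2.0
eef_pos: [0.5746, 0.253, 0.2288]
tcp_rot: [3.141, -0.002, -3.025]
contact_force: [-0.7, -0.1, -0.1]
grip_width: 0.0929
finger_force: 0.0
```

```bash
cat >> h.py <<'E'
from scipy.spatial.transform import Rotation as R
def togo(x,y,z,yaw):
    s=manip.read_state(); Rt=R.from_euler("xyz",s["tcp_rot"])
    t=R.from_euler("xyz",[np.pi,0,yaw])
    print("t",round(s["t"],2),"pos",np.round(s["eef_pos"],4),"rpy",np.round(s["tcp_rot"],3),"w",round(s["grip_width"],4),"F",np.round(s["contact_force"],1),np.round(s["wrist_torque"],2),"q",np.round(s["qpos"],2))
    print("shift cm",(Rt.inv().apply(np.array([x,y,z])-s["eef_pos"])*100).round(2),"turn",(Rt.inv()*t).as_rotvec().round(3))
E
python3 - <<'E'
from h import *
togo(.5987,.2487,.074,np.radians(186.75))
i,P,T=cam("wrist"); np.save("w.npy",P); cv2.imwrite("pics/w1.png",i); print(T[:3,3])
E
```

```text
t 2.0 pos [0.5746 0.253  0.2288] rpy [ 3.141e+00 -2.000e-03 -3.025e+00] w 0.0929 F [-0.7 -0.1 -0.1] [ 0.02  0.01 -0.01] q [ 0.24  0.4   1.33  0.    1.41 -1.45]
shift cm [-2.38 -0.71 15.47] turn [ 0.    -0.002 -0.001]
[0.50680474 0.24500075 0.38458838]
```

View pics/w1.png

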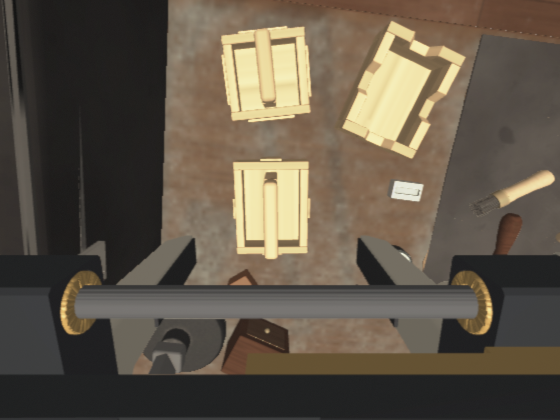

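The wrist view shows the oblong tray at about (271,208) between the open fingers, the square tray at (266,75) and the bin at (403,92). I'll refit from this nearer cloud.

```bash
python3 - <<'E'
from fit import *
P=np.load("w.npy"); v,u=np.mgrid[:420,:560]; z=P[...,2]
for n,(a,b,c,d) in(("bin",(340,470,15,165)),("long",(228,315,152,272)),("sq",(215,318,20,128))):
    B=(u>=a)&(u<=b)&(v>=c)&(v<=d)
    for lo,hi in((.036,.06),(.085,.11)):
        m=B&(z>lo)&(z<hi)
        if m.sum()>30: print(n,lo,rect(P,m),np.nanmedian(z[m]).round(4))
m=(u<170)&(v<230)&(z>.05); print("case",np.nanmin(P[m],0) if m.any() else 0,np.nanmax(P[m],0) if m.any() else 0)
E
```

```text
bin 0.036 (array([456.8, 368.6]), 110.5, 84.9, -16.1, 3551) 0.0499
long 0.036 (array([596.4, 249.3]), 114.9, 88.9, 7.6, 2656) 0.0443
long 0.085 (array([595.8, 249.4]), 78.9, 14.0, 6.9, 1077) 0.0951
sq 0.036 (array([454.9, 228.5]), 89.1, 89.1, 12.6, 3240) 0.0442
sq 0.085 (array([455. , 228.6]), 60.2, 14.0, 12.4, 1155) 0.0951
case [0.40272396 0.0889965  0.05001819] [0.63407503 0.11684902 0.2148441 ]
```

Call:
drive_tool(
  deltas="-2.2 -0.7 3 0 0 0; 0 0 4 0 0 0; 0 0 4 0 0 0; 0 0 2.5 0 0 0; 0 0 1.5 0 0 0; 0 0 0 0 0 0",
)

```text
t: 2.65
eef_pos: [0.5953, 0.2497, 0.0777]
tcp_rot: [-3.141, -0.004, -3.022]
contact_force: [0.2, -0.6, 0.6]
grip_width: 0.0928
finger_force: 0.0
```

```bash
python3 - <<'E'
from h import *
togo(.5972,.249,.074,np.radians(187))
E
```

```text
t 2.65 pos [0.5953 0.2497 0.0777] rpy [-3.141 -0.004 -3.022] w 0.0928 F [ 0.2 -0.6  0.6] [0.04 0.04 0.  ] q [ 0.22  0.56  1.47  0.    1.12 -1.47]
shift cm [-0.18 -0.09  0.37] turn [-0.    -0.004 -0.003]
```

Last small shift, then close and lift.

Call:
drive_tool(
  deltas="-0.2 -0.1 0.3 0 0 0; 0 0 0 0 0 0; 0 0 0 0 0 0",
)

```text
t: 2.95
eef_pos: [0.6005, 0.2486, 0.0783]
tcp_rot: [3.141, 0.003, -3.023]
contact_force: [0.1, 0.4, 0.1]
grip_width: 0.0932
finger_force: 0.0
```

Call:
drive_tool(
  deltas="0 0 0 0 0 0; 0 0 0 0 0 0; 0 0 0 0 0 0; 0 0 0 0 0 0; 0 0 0 0 0 0; 0 0 0 0 0 0; 0 0 0 0 0 0; 0 0 0 0 0 0",
  claw=0.5,
)

```text
t: 3.75
eef_pos: [0.5995, 0.2484, 0.0766]
tcp_rot: [3.142, -0.0, -3.023]
contact_force: [0.4, -0.3, -0.1]
grip_width: 0.0338
finger_force: 0.0
```

```bash
python3 - <<'E'
from h import *
togo(.5972,.249,.074,np.radians(187)); print(manip.read_state()["finger_force"])
E
```

```text
t 3.75 pos [0.5995 0.2484 0.0766] rpy [ 3.142 -0.    -3.023] w 0.0338 F [ 0.4 -0.3 -0.1] [ 0.02  0.04 -0.05] q [ 0.22  0.56  1.47  0.    1.11 -1.47]
shift cm [0.22 0.09 0.26] turn [ 0.    -0.    -0.004]
0.0
```

Call:
drive_tool(
  deltas="0 0 0.1 0 0 0; 0 0 0 0 0 0; 0 0 0 0 0 0; 0 0 0 0 0 0; 0 0 0 0 0 0; 0 0 0 0 0 0; 0 0 0 0 0 0",
)

```text
t: 4.45
eef_pos: [0.5993, 0.2483, 0.0754]
tcp_rot: [-3.141, -0.001, -3.023]
contact_force: [-0.7, 0.4, -2.7]
grip_width: 0.0138
finger_force: 30.0
```

Call:
drive_tool(
  deltas="0 0 -1 0 0 0; 0 0 -3 0 0 0; 0 0 -4 0 0 0; 0 0 -3 0 0 0; 0 0 0 0 0 0.1; 0 0 0 0 0 0.1; 0 0 0 0 0 0.1; 0 0 0 0 0 0.1; 0 0 0 0 0 0; 0 0 0 0 0 0",
)

```text
t: 5.45
eef_pos: [0.5995, 0.2483, 0.1861]
tcp_rot: [-3.142, 0.0, 2.862]
contact_force: [0.2, -0.4, -2.6]
grip_width: 0.0139
finger_force: 30.0
```

```bash
python3 - <<'E'
from h import *
togo(.599-.1393,.2485+.1192,.175,np.radians(163.9))
E
```

```text
t 5.45 pos [0.5995 0.2483 0.1861] rpy [-3.142  0.     2.862] w 0.0139 F [ 0.2 -0.4 -2.6] [-0.02 -0.05 -0.04] q [ 0.22  0.46  1.34 -0.    1.34 -1.07]
shift cm [16.73  7.63  1.1 ] turn [-0.     0.     0.002]
```

Call:
drive_tool(
  deltas="1.5 0.7 0 0 0 0; 3 1.4 0 0 0 0; 3 1.4 0 0 0 0; 3 1.4 0 0 0 0; 3 1.4 0 0 0 0; 2.2 0.9 0 0 0 0; 1 0.4 0 0 0 0; 0 0 0 0 0 0; 0 0 0 0 0 0; 0 0 0 0 0 0",
)

```text
t: 6.45
eef_pos: [0.4613, 0.3671, 0.1857]
tcp_rot: [-3.142, 0.001, 2.859]
contact_force: [0.2, 0.4, -2.9]
grip_width: 0.0137
finger_force: 30.0
```

```bash
python3 - <<'E'
from h import *
togo(.599-.1393,.2485+.1192,.175,np.radians(163.9))
ims=[]
for n in("wrist","scene","top"):
    i,P,T=cam(n); np.save(n+"2.npy",P); ims.append(i)
cv2.imwrite("pics/w2.png",np.hstack([cv2.resize(ims[0],(400,300)),cv2.resize(ims[1][120:345,130:430],(400,300))]))
E
```

```text
t 6.45 pos [0.4613 0.3671 0.1857] rpy [-3.142e+00  1.000e-03  2.859e+00] w 0.0137 F [ 0.2  0.4 -2.9] [0.01 0.   0.01] q [ 0.48  0.36  1.5  -0.    1.28 -0.8 ]
shift cm [0.17 0.01 1.07] turn [-0.     0.001 -0.002]
```

View pics/w2.png

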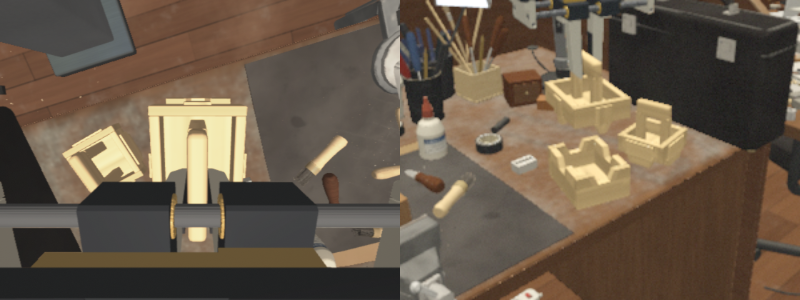

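The wrist view (left) shows the tray level and aligned over the now hidden bin at (198,140). The scene crop (right) shows it hanging above the bin at (588,100). I'll check its tilt and offset numerically before lowering.

```bash
python3 - <<'E'
from fit import *
c=np.array([.460,.368]); a=np.radians(-16.1); ex=np.array([np.cos(a),np.sin(a)]); ey=np.array([-ex[1],ex[0]])
for n in("wrist","scene"):
    P=np.load(n+"2.npy").reshape(-1,3); P=P[np.isfinite(P).all(1)]
    L=np.c_[(P[:,:2]-c)@ex,(P[:,:2]-c)@ey,P[:,2]]*1000
    m=(abs(L[:,0])<64)&(abs(L[:,1])<52)&(L[:,2]>142)&(L[:,2]<163); W=L[m]
    print(n,len(W),W.min(0).round(1),W.max(0).round(1),np.percentile(W[:,2],[50,90]).round(1))
    top=W[W[:,2]>np.percentile(W[:,2],50)-2]
    A=np.c_[top[:,:2],np.ones(len(top))]
    for _ in range(3):
        s=np.linalg.lstsq(A,top[:,2],rcond=None)[0]; r=abs(top[:,2]-A@s); k=r<1.5; A,top=A[k],top[k]
    print("plane tilt",s.round(4),len(top))
    y=W[abs(W[:,0]+30)<10]; print("side y ext",np.percentile(y[:,1],[.5,99.5]).round(1))
    for lo,hi in((-60,-25),(-25,0)):
        y=W[(W[:,0]>lo)&(W[:,0]<hi)]; print(lo,len(y) and np.percentile(y[:,1],[1,99]).round(1))
    b=(abs(L[:,0])<64)&(abs(L[:,1])<52)&(L[:,2]>35)&(L[:,2]<56); W=L[b]; print("bin",len(W),len(W) and (W.min(0).round(1),W.max(0).round(1)))
E
```

```text
wrist 5890 [-58.6 -45.4 142.1] [ 18.2  43.7 162.9] [154.6 155.6]
plane tilt [4.100000e-03 1.600000e-03 1.549564e+02] 4559
side y ext [-41.9  40.5]
-60 [-41.6  40.2]
-25 [-44.6  42.9]
bin 535 (array([-58.3, -41.3,  35. ]), array([-51.2,  41.2,  52.4]))
scene 1020 [-61.3 -43.3 142.1] [ 52.2  43.6 162.8] [151.8 155.4]
plane tilt [5.8000e-03 8.0000e-04 1.5462e+02] 364
side y ext [-42.1  40.5]
-60 [-41.9  40.6]
-25 [-41.4  43.3]
bin 893 (array([-62.7, -43.2,  35. ]), array([51.2, 42.2, 52.3]))
```

Call:
drive_tool(
  deltas="0.15 0 1 0 0 0; 0 0 2 0 0 0; 0 0 1.5 0 0 0; 0 0 0.8 0 0 0; 0 0 0.5 0 0 0; 0 0 0.4 0 0 0; 0 0 0.3 0 0 0; 0 0 0 0 0 0",
)

```text
t: 7.4
eef_pos: [0.4589, 0.3682, 0.1207]
tcp_rot: [3.141, 0.0, 2.86]
contact_force: [0.2, -0.2, -3.0]
grip_width: 0.0137
finger_force: 30.0
```

Call:
drive_tool(
  deltas="0 0 0.2 0 0 0; 0 0 0.2 0 0 0; 0 0 0.1 0 0 0; 0 0 0 0 0 0; 0 0 0 0 0 0",
)

```text
t: 7.9
eef_pos: [0.4588, 0.3682, 0.1157]
tcp_rot: [-3.142, 0.0, 2.86]
contact_force: [0.3, -0.3, -3.8]
grip_width: 0.0137
finger_force: 30.0
```

Call:
drive_tool(
  deltas="0 0 0.1 0 0 0; 0 0 0.1 0 0 0; 0 0 0.1 0 0 0; 0 0 0 0 0 0; 0 0 0 0 0 0",
)

```text
t: 8.4
eef_pos: [0.4588, 0.3682, 0.1126]
tcp_rot: [-3.142, -0.0, 2.86]
contact_force: [-0.3, -0.5, -2.7]
grip_width: 0.0139
finger_force: 30.0
```

Call:
drive_tool(
  deltas="0 0 0.1 0 0 0; 0 0 0 0 0 0",
)

```text
t: 8.6
eef_pos: [0.4588, 0.3682, 0.1116]
tcp_rot: [-3.141, -0.0, 2.86]
contact_force: [-0.7, -0.3, -2.0]
grip_width: 0.0139
finger_force: 30.0
```

Call:
drive_tool(
  deltas="0 0 0 0 0 0; 0 0 0 0 0 0; 0 0 0 0 0 0; 0 0 0 0 0 0; 0 0 0 0 0 0; 0 0 0 0 0 0; 0 0 0 0 0 0; 0 0 0 0 0 0",
  claw=6,
)

```text
t: 9.4
eef_pos: [0.4588, 0.3682, 0.1116]
tcp_rot: [-3.142, -0.0, 2.86]
contact_force: [0.4, -0.4, -0.0]
grip_width: 0.0599
finger_force: 0.0
```

Call:
drive_tool(
  deltas="0 0 -1 0 0 0; 0 0 -3 0 0 0; 0 0 -4 0 0 0; 0 0 -4 0 0 0; 3 0 0 0 0 0; 4 0 0 0 0 0; 4 0 0 0 0 0; 0 0 0 0 0 0; 0 0 0 0 0 0",
)

```text
t: 10.3
eef_pos: [0.3529, 0.3992, 0.2327]
tcp_rot: [3.14, 0.001, 2.862]
contact_force: [0.6, -1.1, 0.6]
grip_width: 0.0601
finger_force: 0.0
```

```bash
python3 - <<'E'
from fit import *
i,P,T=cam("scene"); j,Q,T=cam("top")
cv2.imwrite("pics/end.png",np.hstack([cv2.resize(i[120:345,130:430],(400,300)),cv2.resize(j[130:295,170:390],(400,300))]))
c=np.array([.4595,.368])
for n,X in(("scene",P),("top",Q)):
    z=X[...,2]; near=np.hypot(X[...,0]-c[0],X[...,1]-c[1])<.08
    for lo,hi in((.122,.14),(.07,.086)):
        m=near&(z>lo)&(z<hi)
        if m.sum()>20: print(n,lo,rect(X,m),np.nanpercentile(z[m],[50,90]).round(4))
E
```

```text
scene 0.122 (array([453. , 369.5]), 76.4, 14.0, -16.3, 203) [0.1302 0.1316]
scene 0.07 (array([453.4, 370.5]), 113.5, 86.3, -15.5, 860) [0.0787 0.0811]
top 0.122 (array([458.7, 367.6]), 79.8, 14.4, -15.9, 357) [0.1291 0.131 ]
top 0.07 (array([458.9, 367.7]), 115.1, 89.3, -15.8, 1028) [0.0784 0.0805]
```

View pics/end.png

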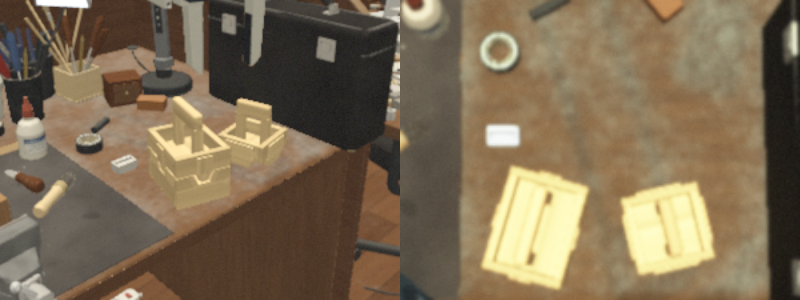

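The tray sits down on the bin (188,165 in the left crop), with its lugs in the notches. The handle top is at about 0.130 m, which puts the tray's origin at about 36 mm, and the gripper is clear.

```bash
python3 -c "from plant import manip; print(manip.sign_off())"
```

```text
the job is handed in; nothing more can be done
None
```

The oblong tray is seated level on the bin with its lugs in the notches (origin about 36 mm above the bin's, within about 1 mm sideways by the top camera), it has been let go, the bin and square tray show no visible movement, and the job was handed in at about 10 s; no verdict came back.

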